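Tip a heat sink onto the service pad

TASK

Bring the standing heat sink up squarely against the yellow edge of the service pad, still upright, then push its top so that it tips over that edge and comes to lie flat on the pad, fins down and mounting face up, roughly square to the pad, its foot end near the yellow edge and at least two thirds of its length on the pad. Let go of it and leave the other things on the bench where they are.

Things in the scene. Friction and masses are not known exactly. Their poses are not given: they have to be found in the camera images.
- heatsink: finned aluminium heat sink standing on end, loose, 0.6 to 0.9 kg, 60 mm deep (its x) x 90 mm wide (its y) x 170 mm tall (its z). Origin: centre of its underside as it stands. x points from the flat mounting face (10 mm plate, at x = -30 mm) to the tips of its seven fins (x = +30 mm), z up as it stands. Starts upright, fins towards the pad, 25 to 75 mm short of it, turned up to 0.25 rad from square.
- foot (a point): on the heat sink: middle of its bottom edge on the fin side (x = +30, y = 0, z = 0 mm in its frame). The heat sink topples over this edge by itself once it leans some 25 degrees.
- top (a point): on the heat sink: centre of its upper end, 170 mm above its origin along its own z. Near here fingers can take it across its 60 mm depth. Centre of mass: half way up, some 9 mm from the middle towards the mounting face.
- pad: service pad fixed to the bench, used as the stop: dark rubber slab 15 mm thick, 200 mm long (its x), 180 mm wide (its y), with a yellow strip 12 mm wide along the edge facing the heat sink. Origin: middle of that edge, at bench level; x points from the edge into the pad (slab from x = 0 to 200, y = -90 to 90 mm), z up.
- module: black flat power module with three brass terminals, 90 x 60 x 24 mm, loose, to be left alone; origin: centre of its underside
- fan: black square cooling fan with a grey rotor, lying flat, 80 x 80 x 25 mm, loose, to be left alone; origin: centre of its underside
- cap1: blue upright capacitor can, 44 across, 65 high and 72 with its terminals mm, loose, to be left alone; origin: centre of its underside
- cap2: blue upright capacitor can, 44 across, 65 high and 72 with its terminals mm, loose, to be left alone; origin: centre of its underside
- carton: small closed cardboard carton with yellow tape, 120 x 90 x 70 mm, loose, to be left alone; origin: centre of its underside
- tape: roll of yellow tape lying flat, 90 across and 24 high mm, loose, to be left alone; origin: centre of its underside
- screwdriver: screwdriver lying on the bench, about 200 long mm, loose, to be left alone; origin: middle of its length, on the underside
Mind the look-alikes: they are no part of the job. Of the things like the heatsink, leave any that is black, green or orange; of the rest the larger one is meant.

How it is judged:
By the outcome, as a careful person would: the job done as asked, in the order asked, and still so for the second after the job is handed in, with the robot touching nothing.
It also fails if it takes over 51 s, if anything falls off the work surface, if the arm or the gripper's body presses on something with over 40 N, if the wrist force passes 120 N, or if a joint passes its speed limit or range.

ROBOT

A 7-joint arm with a two-finger parallel gripper is mounted at the origin on the work surface. World frame = base frame: x ahead of the robot, y to its left, z up, the work surface at z = 0. Lengths are in m, angles in rad, forces in N, time in s.
With the tool pointing down it reaches from about 0.4 to 0.875 m from the base axis. Payload 6.5 kg.
Tool frame: the origin (TCP) lies at the very end of the fingers, on their centre line; the grasp point (between the pads) lies 19 mm behind it; z points along the fingers, y is the line along which they close (so a half turn about z gives the same grasp; the last joint's range is limited). The gripper opens to 85 mm and grips with 20 to 120 N. Pads are 22 mm wide; open, the fingers measure 114 mm over their backs; the gripper's body (76 mm by 85 mm) begins 54 mm behind the grasp point. The pads swing forward as they close: fully open they stand 13 mm farther back than shut.
Start: joints at [-0.066, 0.536, -0.004, 1.538, 0.003, 1.067, -0.071], TCP at [0.65, 0, 0.231] pointing down, gripper open.
Joint ranges: [-2.7, 2.7], [-0.37, 2.16], [-1.27, 1.26], [0.24, 2.4], [-1.31, 4.45], [0.19, 1.91], [-2.76, 2.76]. Speed limits (rad/s): [2.39, 2.39, 3.14, 3.14, 3.14, 3.14, 3.14].

INTERFACE

Orientations are given as [roll, pitch, yaw] about the fixed x, y, z axes, in that order (R = Rz(yaw) Ry(pitch) Rx(roll)).
In Python, from workcell import get_state, optics, workorder gives the robot as it stands. The module is installed in compiled form; this text tells all that it offers.
- The arm moves only by the tool jog_arm, never from a script. Its argument "deltas" is a list of rows, each a list of 6 numbers: the shift along the tool's x, y, z in mm, then the turn, a rotation vector about the tool's x, y, z in rad. In form: [[tx, ty, tz, rx, ry, rz], ...]. A call has 1 to 8 rows; each row is the pose to reach, as a shift and turn from the pose commanded when the call began, along the tool's axes at that moment; what a row does not reach only later rows make up. A row lasts 1/8 s, in which the tool goes at most 62.5 mm and 10.7 degrees, less where a joint would pass 70% of its speed; a pose out of reach is approached as far as the arm can. A call with a gripper value outside its range is refused whole. "hand" is the opening, from 0 (shut) to 1 (fully open), set as the call begins (left out, the last holds). The fingers move at their own pace and stop on an object; "squeeze" is the grip in N (left out, the last holds). Time passes only in rows, so rows that repeat a pose let the fingers close. It gives the time, the measured TCP pose, the force, the opening and the grip force at its end, in the units of the state.
- get_state(): the state, without advancing time (a new reading comes with each control period).
- optics.snapshot(name): name is "scene" or "side" or "wrist"; returns the picture (400x640x3 uint8, red, green, blue); there is no depth.
- optics.calibration(name): a dict with "vertical_fov" (degrees; the focal length in pixels is half the picture's height over the tangent of half this angle, whatever the lens; pixels are square), "cx", "cy" (the principal point, pixels), "view" (4x4, takes a point from world to camera coordinates). Camera axes: x right, y down, z forward; pixel columns grow to the right and rows downward; lengths in m; the calibration is good to about 2 mm. A picture is of the moment at which its call begins: read the wrist's pose just before it. calibration takes no time and is no camera call; for the wrist camera it gives the pose at the moment of the call.
- workorder.job_done(): hands the job in; it is judged then, once.
The state is a dict: "clock": time; "q": joint angles; "joint_vel": joint speeds; "tau": joint torques, N m; "eef_pos": TCP position; "tcp_rot": TCP orientation; "wrist_force": force on the tool from outside, world axes, zero at the start; "moment": the same for the moment, N m; "gripper_width": finger opening in m; "grasp_force": force on a finger pad.
Only numpy, scipy, OpenCV 4.12 (cv2) and the standard library are available. Lean on these libraries where they do the work, as an engineer would, in place of code of your own. Each camera call takes 0.05 s, during which the arm holds its last target. There are 200 camera calls.

## Working session

There is one attempt and no reset: what is moved stays moved. The work goes in short steps, Python scripts to look and compute and a tool call to move; the robot and the scene stay as the last step left them, time stands still between calls to the robot, and variables do not carry over. Pictures are saved under pics/ and viewed, at most 13 in all, crops included, and the job is handed in when it is done.

Besides the shell and the picture viewer there is one more tool, called after "Request:" by a JSON object that holds its "name" and its "arguments". jog_arm: Moves the arm, as the interface text tells. Its arguments: {"type":"object","properties":{"deltas":{"type":"array"},"hand":{"type":"number"},"squeeze":{"type":"number"}},"required":["deltas"]}

```bash
mkdir -p pics; cat > h.py <<'E'
import numpy as np, cv2
from workcell import get_state, optics, workorder
from scipy.spatial.transform import Rotation as R
def cam(n):
    c=optics.calibration(n); f=200/np.tan(np.radians(c["vertical_fov"])/2)
    return f,c["cx"],c["cy"],np.array(c["view"])
def px2w(n,u,v,z,C=None):
    f,cx,cy,V=C or cam(n); d=V[:3,:3].T@np.array([(u-cx)/f,(v-cy)/f,1]); o=-V[:3,:3].T@V[:3,3]
    return o+d*(z-o[2])/d[2]
def w2px(n,p,C=None):
    f,cx,cy,V=C or cam(n); q=V[:3,:3]@np.array(p)+V[:3,3]; return np.array([cx+f*q[0]/q[2],cy+f*q[1]/q[2]])
def snap(n,fn,crop=None,s=1):
    im=optics.snapshot(n)[:,:,::-1]
    if crop: x0,y0,x1,y1=crop; im=im[y0:y1,x0:x1]
    im=cv2.resize(im,None,fx=s,fy=s,interpolation=cv2.INTER_CUBIC); cv2.imwrite("pics/"+fn,im)
E
python3 - <<'E'
from h import *
a=optics.snapshot("scene");b=optics.snapshot("side")
cv2.imwrite("pics/a.png",a[:,:,::-1]);cv2.imwrite("pics/b.png",b[:,:,::-1])
for n in("scene","side"):
    f,cx,cy,V=cam(n);print(n,f,cx,cy,-V[:3,:3].T@V[:3,3],V[:3,:3].round(2).tolist())
print(get_state())
E
```

```text
scene 457.0341741999849 319.2491103469089 207.99536421876374 [1.54169607 0.19913834 1.0528786 ] [[-0.2, 0.98, 0.02], [0.66, 0.15, -0.74], [-0.72, -0.13, -0.68]]
side 424.1918107142242 322.40287972335307 201.53912251362786 [ 0.28822349 -0.74041863  0.85730567] [[0.95, -0.31, 0.02], [-0.19, -0.63, -0.75], [0.24, 0.71, -0.66]]
{'clock': 0.1, 'q': array([-0.06620812,  0.53708981, -0.00446137,  1.5387901 ,  0.00258483,
        1.06727314, -0.07121291]), 'joint_vel': array([-1.70220997e-03, -4.55553930e-05, -4.72030435e-04, -3.79553910e-03,
       -9.08837946e-05, -1.54039234e-03, -2.70882061e-03]), 'tau': array([ 3.24486806e-03, -5.84563243e+01,  1.05254464e+00, -2.59778756e+01,
        1.26798821e-02,  4.59515359e-03, -1.40434165e-05]), 'eef_pos': array([6.49429288e-01, 9.56919999e-06, 2.30494700e-01]), 'tcp_rot': array([-3.14004055e+00,  9.01380816e-05,  1.57087558e+00]), 'wrist_force': array([-0.44777549, -1.09310513, -0.32242607]), 'moment': array([0.01772419, 0.01526991, 0.04165948]), 'grasp_force': 0.0, 'gripper_width': 0.08520309659242745}
```

View pics/a.png

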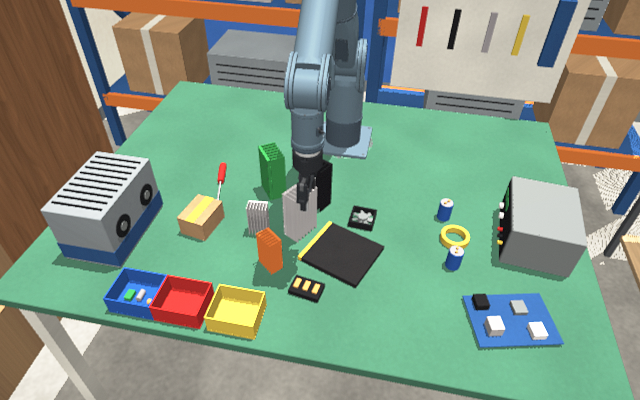

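View pics/b.png

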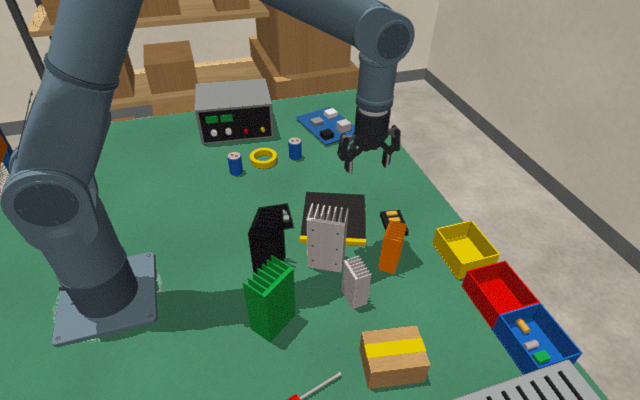

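Candidates: large silver, scene (298,212) / side (327,237); small silver, scene (258,217); green (272,170); black (320,185); orange (269,250). I choose the large silver one and check it in close crops.

```bash
python3 - <<'E'
from h import *
snap("side","c.png",(230,180,430,320),4)
snap("scene","d.png",(230,150,400,290),4)
E
```

```text
(no output)
```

View pics/c.png

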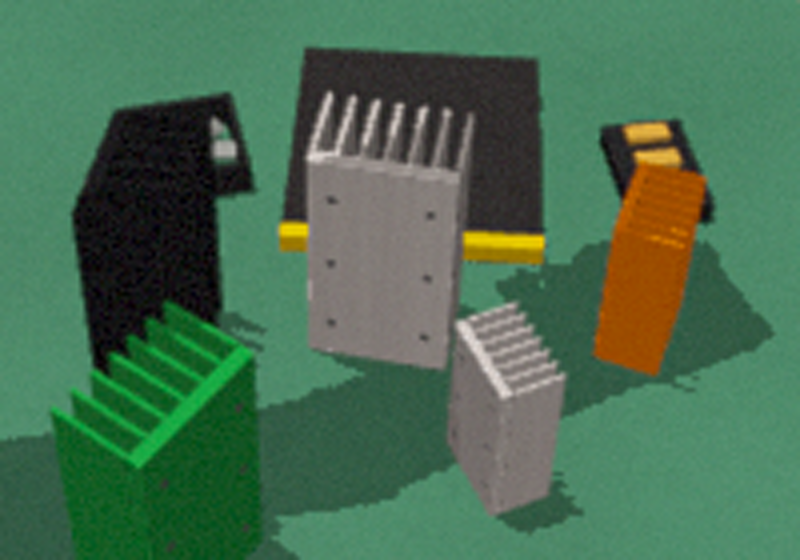

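View pics/d.png

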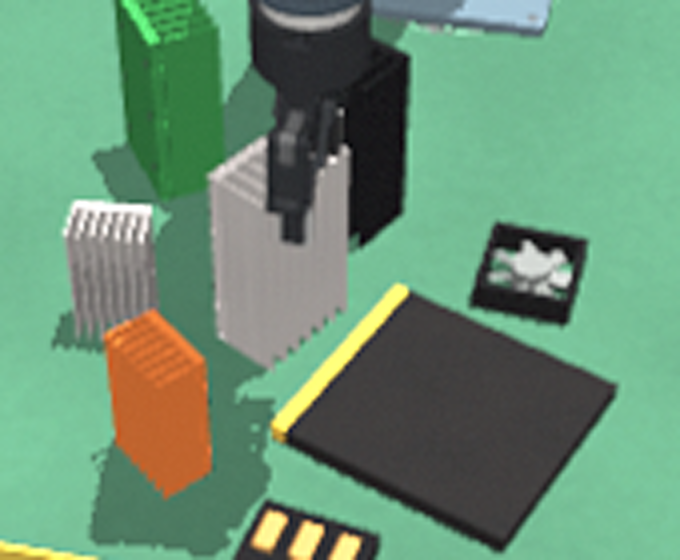

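```bash
cat > m.py <<'E'
from h import *
def P(n,l,z):
    ox,oy={"side":(230,180),"scene":(230,150)}[n]
    for u,v in l: print(n,z,(u,v),px2w(n,ox+(u-1.5)/4,oy+(v-1.5)/4,z).round(4)[:2])
P("side",[(311,348),(446,368)],0)
P("side",[(310,160),(461,182),(329,94),(472,114)],.17)
P("side",[(280,250),(543,263)],0)
P("side",[(280,224),(545,236),(306,48),(538,60)],.015)
P("scene",[(402,284),(275,428),(615,388),(503,547)],.015)
P("scene",[(267,370),(345,310),(216,326)],0)
P("scene",[(211,177),(348,150)],.17)
E
python3 m.py
```

```text
side 0 (311, 348) [ 0.485  -0.0539]
side 0 (446, 368) [ 0.5633 -0.0953]
side 0.17 (310, 160) [ 0.4853 -0.0546]
side 0.17 (461, 182) [ 0.5633 -0.0974]
side 0.17 (329, 94) [ 0.5127 -0.0024]
side 0.17 (472, 114) [ 0.5898 -0.0446]
side 0 (280, 250) [0.4892 0.0356]
side 0 (543, 263) [ 0.6579 -0.0287]
side 0.015 (280, 224) [0.4922 0.0454]
side 0.015 (545, 236) [ 0.6623 -0.0184]
side 0.015 (306, 48) [0.5618 0.22  ]
side 0.015 (538, 60) [0.7278 0.1552]
scene 0.015 (402, 284) [0.4867 0.0397]
scene 0.015 (275, 428) [ 0.6594 -0.0255]
scene 0.015 (615, 388) [0.5643 0.2206]
scene 0.015 (503, 547) [0.7336 0.1577]
scene 0 (267, 370) [ 0.5894 -0.0488]
scene 0 (345, 310) [ 0.5112 -0.0025]
scene 0 (216, 326) [ 0.5511 -0.1001]
scene 0.17 (211, 177) [ 0.5635 -0.0943]
scene 0.17 (348, 150) [ 0.5114 -0.0021]
```

The crops confirm a silver large block with its mounting face towards the side camera (plate bottom corners c(311,348),(446,368)) and its fins facing the pad's yellow edge (c(280,250)–(543,263)). Pad is at about (0.574,0.008), yaw 68.6°. The heat sink is at about (0.537,-0.050), yaw 61.3°. Next I go above it.

Request:
{"name": "jog_arm", "arguments": {"deltas": [[-25,-55,0,0,0,-0.18],[-50,-112,0,0,0,-0.36],[-50,-112,0,0,0,-0.54],[-50,-112,0,0,0,-0.72],[-50,-112,0,0,0,-0.9],[-50,-112,0,0,0,-1.07],[-50,-112,0,0,0,-1.07],[-50,-112,0,0,0,-1.07]], "hand": 1, "squeeze": 40}}

```text
clock: 1.2
eef_pos: [0.5379, -0.0501, 0.2312]
tcp_rot: [-3.142, -0.0, 2.637]
wrist_force: [-0.3, 0.1, -1.0]
gripper_width: 0.085
grasp_force: 0.0
```

```bash
python3 - <<'E'
from h import *
s=get_state();print(s["clock"],s["eef_pos"],s["tcp_rot"],s["wrist_force"])
C=cam("wrist");snap("wrist","e.png")
c=np.array([.5375,-.0498]);a=np.radians(61.3);ex=np.array([np.cos(a),np.sin(a)]);ey=np.array([-ex[1],ex[0]])
for i,j in((-.03,.045),(-.03,-.045),(.03,.045),(.03,-.045)): print(i,j,w2px("wrist",[*(c+ex*i+ey*j),.17],C))
import pickle;pickle.dump(C,open("C.pkl","wb"))
P=lambda u,v,z:px2w("scene",230+(u-1.5)/4,150+(v-1.5)/4,z).round(3)
print("black",P(360,243,0),P(408,60,.17))
E
```

```text
1.2 [ 0.53793027 -0.05005447  0.23121718] [-3.14152136e+00 -1.38428789e-04  2.63742947e+00] [-0.28217228  0.07862479 -0.97163994]
-0.03 0.045 [283.85477086 155.56799767]
-0.03 -0.045 [289.15756167 267.21006463]
0.03 0.045 [368.88090049 155.36226413]
0.03 -0.045 [363.90701148 267.07371703]
black [ 0.43  -0.006  0.   ] [0.392 0.022 0.17 ]
```

View pics/e.png

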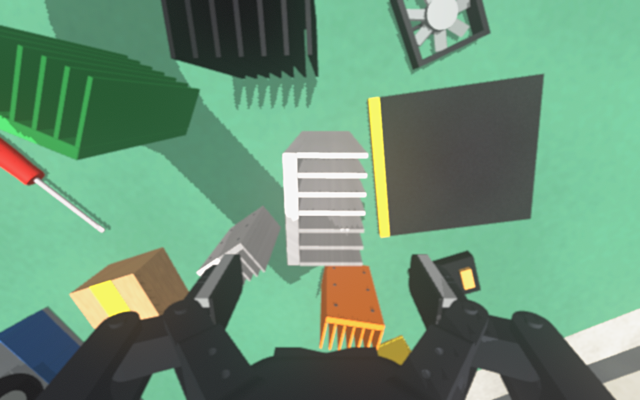

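The wrist view agrees with my prediction: top-face corners are at (284,153), (368,153), (288,265) and (363,265). I go down and grip.

Request:
{"name": "jog_arm", "arguments": {"deltas": [[0,0,40,0,0,0],[0,0,75,0,0,0],[0,0,93,0,0,0],[0,0,93,0,0,0],[0,0,93,0,0,0]]}}

```text
clock: 1.88
eef_pos: [0.539, -0.05, 0.1395]
tcp_rot: [3.141, 0.002, 2.64]
wrist_force: [0.1, 0.6, 0.7]
gripper_width: 0.0854
grasp_force: 0.0
```

Request:
{"name": "jog_arm", "arguments": {"deltas": [[0,0,0,0,0,0],[0,0,0,0,0,0],[0,0,0,0,0,0],[0,0,0,0,0,0],[0,0,0,0,0,0],[0,0,0,0,0,0]], "hand": 0, "squeeze": 40}}

```text
clock: 2.62
eef_pos: [0.5387, -0.0503, 0.1396]
tcp_rot: [3.141, 0.002, 2.64]
wrist_force: [-1.5, -0.7, 5.3]
gripper_width: 0.0589
grasp_force: 42.3
```

Request:
{"name": "jog_arm", "arguments": {"deltas": [[0,0,-2,0,0,0],[0,0,-4,0,0,0],[0,0,-4,0,0,0],[0,0,-4,0,0,0]]}}

```text
clock: 3.12
eef_pos: [0.5377, -0.05, 0.1419]
tcp_rot: [-3.141, -0.001, 2.641]
wrist_force: [-0.1, -0.4, -7.0]
gripper_width: 0.0588
grasp_force: 50.7
```

Request:
{"name": "jog_arm", "arguments": {"deltas": [[-2,8,0,0,0,-0.03],[-4,16,0,0,0,-0.06],[-7,24,0,0,0,-0.1],[-9,31,0,0,0,-0.128],[-9,31,0,0,0,-0.128],[-9,31,0,0,0,-0.128]]}}

```text
clock: 3.88
eef_pos: [0.5605, -0.0274, 0.1421]
tcp_rot: [-3.141, -0.0, 2.768]
wrist_force: [-0.0, 0.9, -8.0]
gripper_width: 0.0591
grasp_force: 51.0
```

```bash
python3 - <<'E'
from h import *
s=get_state();print(s["clock"],s["eef_pos"],s["tcp_rot"],s["wrist_force"])
a=optics.snapshot("side")[110:290,250:400,::-1]
b=optics.snapshot("scene")[150:290,240:390,::-1]
im=np.hstack([cv2.resize(a[20:160],None,fx=2.6,fy=4,interpolation=2)[:,:],cv2.resize(b,None,fx=2.6,fy=4,interpolation=2)])
cv2.imwrite("pics/f.png",im);print(im.shape)
E
```

```text
3.875 [ 0.56047109 -0.02743714  0.14214751] [-3.14106420e+00 -4.40898736e-04  2.76844262e+00] [-6.13322304e-03  9.46396552e-01 -8.02054127e+00]
(560, 780, 3)
```

View pics/f.png

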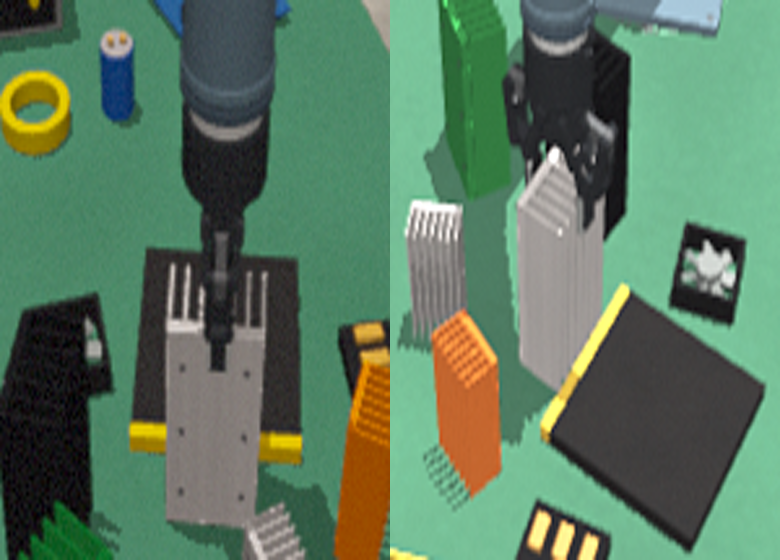

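The block is held upright and nearly square, about 8 mm short of the yellow edge. I lower it almost to the bench and close up.

Request:
{"name": "jog_arm", "arguments": {"deltas": [[0,0,2,0,0,0],[0,3,2,0,0,0],[0,6,2,0,0,0],[0,7,2,0,0,0],[0,7,2,0,0,0]]}}

```text
clock: 4.6
eef_pos: [0.5622, -0.0237, 0.1402]
tcp_rot: [-3.136, -0.001, 2.768]
wrist_force: [-2.2, -6.5, -3.6]
gripper_width: 0.0585
grasp_force: 52.4
```

Contact with the edge shows as about 7 N against the push. I ease off slightly, set it down and open.

Request:
{"name": "jog_arm", "arguments": {"deltas": [[0,-2,1,0,0,0],[0,-2,1,0,0,0]]}}

```text
clock: 4.85
eef_pos: [0.5621, -0.0243, 0.14]
tcp_rot: [-3.139, -0.0, 2.769]
wrist_force: [-4.0, -5.1, 1.0]
gripper_width: 0.0589
grasp_force: 52.9
```

Request:
{"name": "jog_arm", "arguments": {"deltas": [[0,0,0,0,0,0],[0,0,0,0,0,0],[0,0,0,0,0,0],[0,0,0,0,0,0],[0,0,0,0,0,0]], "hand": 1}}

```text
clock: 5.48
eef_pos: [0.5627, -0.0223, 0.1393]
tcp_rot: [3.141, 0.0, 2.769]
wrist_force: [-0.2, 0.0, -0.1]
gripper_width: 0.0851
grasp_force: 0.0
```

Request:
{"name": "jog_arm", "arguments": {"deltas": [[0,0,-25,0,0,0],[0,0,-60,0,0,0],[0,0,-75,0,0,0],[0,0,-75,0,0,0]]}}

```text
clock: 5.98
eef_pos: [0.5631, -0.0225, 0.2148]
tcp_rot: [3.141, 0.002, 2.769]
wrist_force: [-0.1, 0.7, -0.3]
gripper_width: 0.0854
grasp_force: 0.0
```

```bash
python3 - <<'E'
from h import *
s=get_state();print(s["clock"],s["eef_pos"],s["tcp_rot"],s["wrist_force"])
snap("side","g1.png",(270,170,400,320),4);C=cam("wrist");w=optics.snapshot("wrist")[:,:,::-1]
a=cv2.imread("pics/g1.png")[:,:400];im=np.hstack([a,cv2.resize(w[100:350,220:420],(400,600)) [:a.shape[0]]])
cv2.imwrite("pics/g.png",im);print(im.shape)
E
```

```text
5.975 [ 0.56311371 -0.02249024  0.2148351 ] [3.14105614e+00 1.64848314e-03 2.76868822e+00] [-0.05799109  0.66106663 -0.27192578]
(600, 800, 3)
```

View pics/g.png

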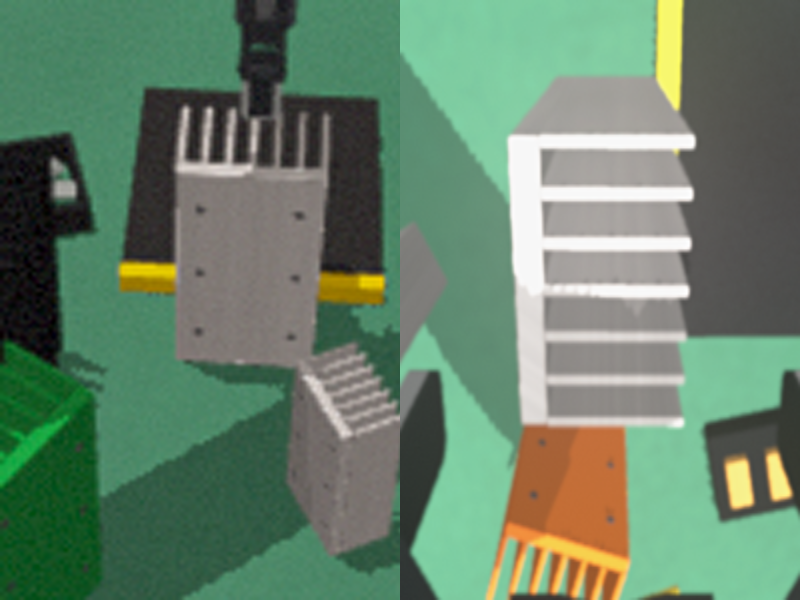

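```bash
python3 - <<'E'
from h import *
a=np.radians(68.6);o=np.array([.5745,.0085]);M=np.array([[np.cos(a),np.sin(a)],[-np.sin(a),np.cos(a)]])
P=lambda u,v,z:(M@(px2w("side",270+(u-1.5)/4,170+(v-1.5)/4,z)[:2]-o)*1000).round(1)
for t in((177,358,0),(308,366,0),(178,167,.17),(322,180,.17),(184,108,.17),(328,116,.17),(120,288,0),(384,303,0),(120,263,.015),(385,276,.015)):print(t,P(*t))
C=cam("wrist");W=lambda u,v,z:(M@(px2w("wrist",220+u/2,100+v/2.4,z,C)[:2]-o)*1000).round(1)
for t in((110,136,.17),(295,136,.17),(122,425,.17),(283,425,.17),(258,30,.015),(292,336,.015)):print(t,W(*t))
E
```

```text
(177, 358, 0) [-64.   45.6]
(308, 366, 0) [-64.4 -41. ]
(178, 167, 0.17) [-61.8  45.9]
(322, 180, 0.17) [-66.3 -39.9]
(184, 108, 0.17) [-7.8 46.2]
(328, 116, 0.17) [ -8.2 -42.9]
(120, 288, 0) [-4.1 89.5]
(384, 303, 0) [ -4.2 -91.9]
(120, 263, 0.015) [ 5.3 90.2]
(385, 276, 0.015) [  7.  -91.5]
(110, 136, 0.17) [-66.8  48.4]
(295, 136, 0.17) [-7.2 48.5]
(122, 425, 0.17) [-67.1 -41.3]
(283, 425, 0.17) [ -7.4 -41.1]
(258, 30, 0.015) [-7.9 71.2]
(292, 336, 0.015) [ 18.4 -87.4]
```

It is square within a degree, but the images leave its gap to the edge uncertain by a few mm. I regrip, lift it clear of bench friction and press again, so that any force must come from the pad.

Request:
{"name": "jog_arm", "arguments": {"deltas": [[0,-1,30,0,0,0],[0,-3,60,0,0,0],[0,-3,75,0,0,0],[0,-3,75,0,0,0]]}}

```text
clock: 6.58
eef_pos: [0.5604, -0.0251, 0.1379]
tcp_rot: [-3.141, -0.003, 2.769]
wrist_force: [0.6, 0.6, 0.4]
gripper_width: 0.0854
grasp_force: 0.0
```

Request:
{"name": "jog_arm", "arguments": {"deltas": [[0,0,0,0,0,0],[0,0,0,0,0,0],[0,0,0,0,0,0],[0,0,0,0,0,0],[0,0,0,0,0,0],[0,0,0,0,0,0]], "hand": 0, "squeeze": 50}}

```text
clock: 7.32
eef_pos: [0.5623, -0.0255, 0.1406]
tcp_rot: [3.141, 0.002, 2.769]
wrist_force: [-1.8, -0.4, 6.3]
gripper_width: 0.0585
grasp_force: 54.2
```

Request:
{"name": "jog_arm", "arguments": {"deltas": [[0,0,-3,0,0,0],[0,0,-5,0,0,0],[0,0,-5,0,0,0],[0,0,-5,0,0,0]]}}

```text
clock: 7.82
eef_pos: [0.5612, -0.0252, 0.1439]
tcp_rot: [-3.141, -0.001, 2.769]
wrist_force: [-0.1, -0.2, -8.0]
gripper_width: 0.0589
grasp_force: 55.2
```

Request:
{"name": "jog_arm", "arguments": {"deltas": [[0,2,0,0,0,0],[0,4,0,0,0,0],[0,4,0,0,0,0],[0,4,0,0,0,0]]}}

```text
clock: 8.32
eef_pos: [0.5621, -0.0238, 0.1441]
tcp_rot: [-3.138, -0.001, 2.768]
wrist_force: [-1.0, -6.1, -4.0]
gripper_width: 0.0588
grasp_force: 55.9
```

Pressing while lifted meets the pad at the same place, so it is flush. I set it down while pressed, release and go behind it with the fingers shut.

Request:
{"name": "jog_arm", "arguments": {"deltas": [[0,0,3,0,0,0],[0,-1,6,0,0,0],[0,-2,6,0,0,0]]}}

```text
clock: 8.7
eef_pos: [0.5624, -0.0247, 0.1408]
tcp_rot: [-3.14, 0.001, 2.768]
wrist_force: [-8.0, -1.8, 15.6]
gripper_width: 0.0591
grasp_force: 58.5
```

Request:
{"name": "jog_arm", "arguments": {"deltas": [[0,0,0,0,0,0],[0,0,0,0,0,0],[0,0,0,0,0,0],[0,0,0,0,0,0],[0,0,0,0,0,0]], "hand": 1}}

```text
clock: 9.32
eef_pos: [0.5623, -0.0233, 0.1382]
tcp_rot: [3.142, -0.0, 2.769]
wrist_force: [-0.5, 0.1, -0.1]
gripper_width: 0.0852
grasp_force: 0.0
```

Request:
{"name": "jog_arm", "arguments": {"deltas": [[0,0,-30,0,0,0],[0,0,-65,0,0,0],[0,0,-85,0,0,0],[0,0,-85,0,0,0]]}}

```text
clock: 9.82
eef_pos: [0.5633, -0.0234, 0.2247]
tcp_rot: [3.14, 0.003, 2.769]
wrist_force: [-0.6, -0.2, 0.1]
gripper_width: 0.0857
grasp_force: 0.0
```

Request:
{"name": "jog_arm", "arguments": {"deltas": [[3,-30,0,0,0,0],[3,-70,0,0,0,0],[3,-70,0,0,0,0],[3,-70,0,0,0,0],[3,-70,0,0,0,0],[3,-70,0,0,0,0],[3,-70,0,0,0,0]], "hand": 0}}

```text
clock: 10.7
eef_pos: [0.5341, -0.087, 0.2232]
tcp_rot: [3.141, -0.0, 2.77]
wrist_force: [0.1, -0.3, 0.2]
gripper_width: 0.0002
grasp_force: 0.0
```

Request:
{"name": "jog_arm", "arguments": {"deltas": [[0,0,30,0,0,0],[0,0,60,0,0,0],[0,0,78,0,0,0],[0,0,78,0,0,0],[0,0,78,0,0,0]]}}

```text
clock: 11.32
eef_pos: [0.5348, -0.0875, 0.1462]
tcp_rot: [3.141, 0.002, 2.769]
wrist_force: [-0.6, 0.3, 0.6]
gripper_width: -0.0004
grasp_force: 0.0
```

```bash
python3 - <<'E'
from h import *
s=get_state();print(s["clock"],s["eef_pos"],s["tcp_rot"],s["wrist_force"])
a=np.radians(68.6);o=np.array([.5745,.0085]);M=np.array([[np.cos(a),np.sin(a)],[-np.sin(a),np.cos(a)]])
print(M@(s["eef_pos"][:2]-o)*1000)
a=optics.snapshot("side")[130:290,260:400,::-1];b=optics.snapshot("scene")[150:310,240:380,::-1]
im=cv2.resize(np.hstack([a,b]),None,fx=2.85,fy=3.7,interpolation=2);cv2.imwrite("pics/i.png",im)
E
```

```text
11.325 [ 0.53479583 -0.08753555  0.14623524] [3.14118539e+00 1.58646413e-03 2.76885042e+00] [-0.556716    0.29540694  0.55405737]
[-103.90159143    1.92565851]
```

View pics/i.png

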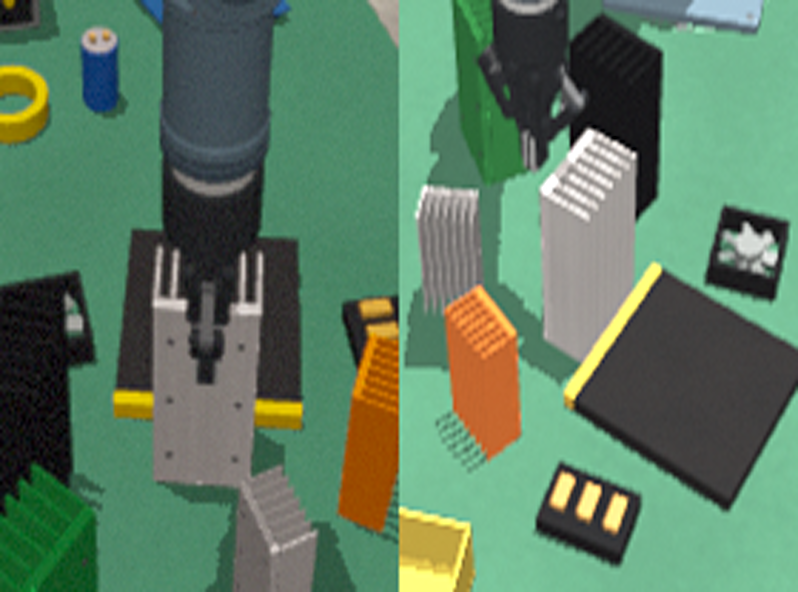

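The block stands flush with the yellow edge, square, and the shut fingers are behind its top. I push.

Request:
{"name": "jog_arm", "arguments": {"deltas": [[0,8,0,0,0,0],[0,16,0,0,0,0],[0,24,0,0,0,0],[0,31,0,0,0,0],[0,38,0,0,0,0],[0,45,0,0,0,0],[0,52,0,0,0,0],[0,59,0,0,0,0]]}}

```text
clock: 12.42
eef_pos: [0.5557, -0.0319, 0.1453]
tcp_rot: [3.141, 0.0, 2.769]
wrist_force: [-0.1, -0.8, 2.7]
gripper_width: -0.0003
grasp_force: 1.0
```

Request:
{"name": "jog_arm", "arguments": {"deltas": [[0,6,0,0,0,0],[0,12,0,0,0,0],[0,18,0,0,0,0],[0,24,0,0,0,0],[0,30,0,0,0,0],[0,36,0,0,0,0]]}}

```text
clock: 13.18
eef_pos: [0.5686, 0.0016, 0.1452]
tcp_rot: [3.141, -0.0, 2.769]
wrist_force: [-0.4, -0.0, 0.1]
gripper_width: 0.0002
grasp_force: 0.0
```

```bash
python3 - <<'E'
from h import *
s=get_state();print(s["clock"],s["eef_pos"],s["wrist_force"])
a=optics.snapshot("side")[130:290,260:400,::-1];b=optics.snapshot("scene")[150:310,240:380,::-1]
im=cv2.resize(np.hstack([a,b]),None,fx=2.85,fy=3.7,interpolation=2);cv2.imwrite("pics/j.png",im)
E
```

```text
13.175 [0.56862406 0.00156834 0.14518853] [-0.38596353 -0.02534654  0.07183748]
```

View pics/j.png

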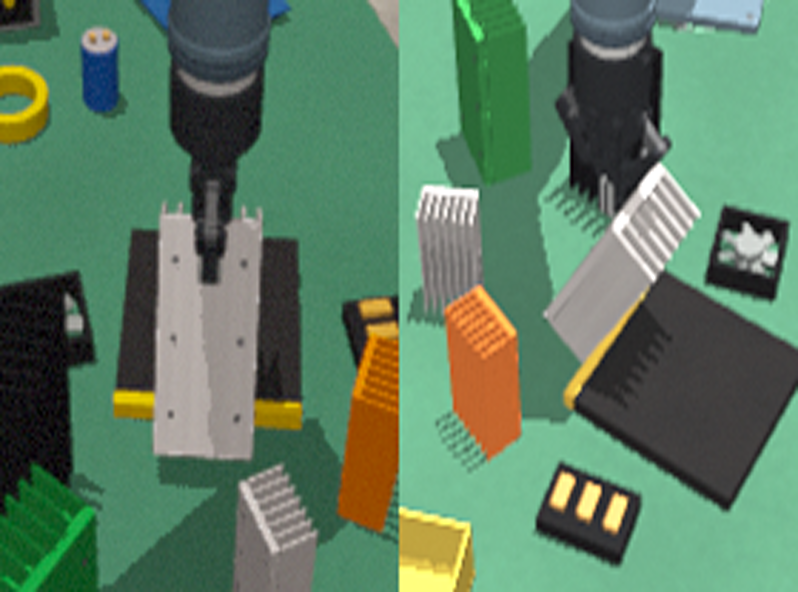

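It is leaning and going over by itself, at about 40°. I withdraw the hand upward and let it settle.

Request:
{"name": "jog_arm", "arguments": {"deltas": [[0,0,-20,0,0,0],[0,-10,-50,0,0,0],[0,-20,-90,0,0,0],[0,-20,-120,0,0,0],[0,-20,-120,0,0,0],[0,-20,-120,0,0,0],[0,-20,-120,0,0,0],[0,-20,-120,0,0,0]]}}

```text
clock: 14.28
eef_pos: [0.5608, -0.0176, 0.2644]
tcp_rot: [-3.141, -0.002, 2.769]
wrist_force: [0.8, 0.2, 0.4]
gripper_width: 0.0001
grasp_force: 0.0
```

```bash
python3 - <<'E'
from h import *
s=get_state();print(s["clock"],s["eef_pos"],s["wrist_force"])
a=optics.snapshot("side")[130:290,260:400,::-1];b=optics.snapshot("scene")[150:310,240:380,::-1]
im=cv2.resize(np.hstack([a,b]),None,fx=2.85,fy=3.7,interpolation=2);cv2.imwrite("pics/k.png",im)
E
```

```text
14.275 [ 0.56077299 -0.01761443  0.26437045] [0.79717392 0.22120855 0.41029113]
```

View pics/k.png

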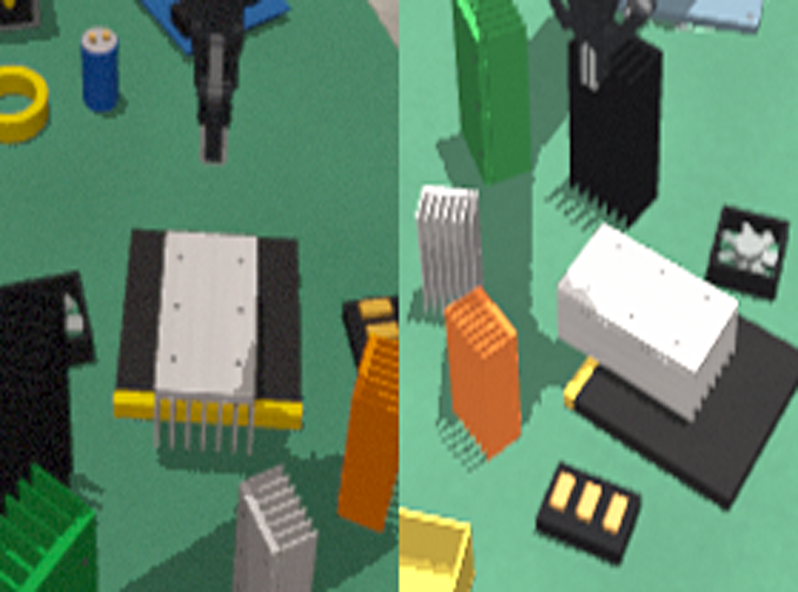

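It lies flat, fins down and mounting face up, square, with a small overhang at the yellow edge. I check the overhang and hand in if it is within limits.

```bash
python3 - <<'E'
from h import *
a=np.radians(68.6);o=np.array([.5745,.0085]);M=np.array([[np.cos(a),np.sin(a)],[-np.sin(a),np.cos(a)]])
P=lambda n,ox,u,v,z:(M@(px2w(n,ox[0]+u/2.85,ox[1]+v/3.7,z)[:2]-o)*1000).round(1)
S=(260,130)
r=[P("side",S,*t) for t in((156,446,.015),(252,452,.015),(157,392,.075),(255,402,.075),(164,234,.075),(258,238,.075))]
print(r)
if max(-x[0] for x in r)<45: print(workorder.job_done())
E
```

```text
[array([-47. ,  44.7]), array([-46. , -44.6]), array([-51.2,  43.8]), array([-53.9, -43.9]), array([117. ,  49.2]), array([119.9, -44.7])]
```

The overhang is about 43 mm by the contact-calibrated edge, so roughly 74% of the length is on the pad. That is allowed but marginal, so I nudge the foot end in after checking clearance to the small silver sink.

```bash
python3 - <<'E'
from h import *
a=np.radians(68.6);o=np.array([.5745,.0085]);M=np.array([[np.cos(a),np.sin(a)],[-np.sin(a),np.cos(a)]])
P=lambda n,ox,u,v,z:(M@(px2w(n,ox[0]+(u-1.5)/4,ox[1]+(v-1.5)/4,z)[:2]-o)*1000).round(1)
S=(230,180)
for t in((447,445,0),(495,513,0),(547,492,0)):print("small base",P("side",S,*t))
for h in(.09,.1,.11,.12):print(h,P("side",S,457,325,h),P("side",S,504,395,h),P("side",S,564,376,h),P("side",S,515,304,h))
for t in((596,356,0),(656,375,0)):print("orange base",P("side",S,*t))
s=get_state();print(M@(s["eef_pos"][:2]-o)*1000,s["eef_pos"][2])
E
```

```text
small base [-161.1  -29.7]
small base [-208.4  -59.6]
small base [-191.2  -90.8]
0.09 [-141.5  -30.9] [-191.3  -58.7] [-175.1  -93.1] [-122.5  -65.1]
0.1 [-150.1  -30.6] [-199.3  -58. ] [-183.2  -92. ] [-131.3  -64.4]
0.11 [-158.7  -30.2] [-207.3  -57.3] [-191.4  -90.8] [-140.2  -63.6]
0.12 [-167.3  -29.9] [-215.2  -56.7] [-199.6  -89.7] [-149.1  -62.9]
orange base [ -83.5 -124.4]
orange base [ -96.3 -162.4]
[-29.23680111   3.00762892] 0.2647391611584563
```

Request:
{"name": "jog_arm", "arguments": {"deltas": [[0,-30,0,0,0,0],[0,-55,0,0,0,0],[0,-55,0,0,0,0],[0,-55,50,0,0,0],[0,-55,100,0,0,0],[0,-55,150,0,0,0],[0,-55,200,0,0,0],[0,-55,224,0,0,0]]}}

```text
clock: 15.38
eef_pos: [0.5399, -0.0672, 0.0385]
tcp_rot: [-3.142, -0.004, 2.77]
wrist_force: [-0.4, 0.4, 0.7]
gripper_width: -0.0
grasp_force: 0.0
```

Request:
{"name": "jog_arm", "arguments": {"deltas": [[0,0,0,0,0,0],[0,0,0,0,0,0],[0,8,0,0,0,0],[0,16,0,0,0,0],[0,22,0,0,0,0],[0,27,0,0,0,0],[0,31,0,0,0,0],[0,35,0,0,0,0]]}}

```text
clock: 16.38
eef_pos: [0.5534, -0.0395, 0.0417]
tcp_rot: [-3.137, 0.0, 2.766]
wrist_force: [-2.8, -7.5, 5.7]
gripper_width: -0.0002
grasp_force: 4.3
```

Request:
{"name": "jog_arm", "arguments": {"deltas": [[0,4,0,0,0,0],[0,8,0,0,0,0],[0,12,0,0,0,0],[0,14,0,0,0,0],[0,14,0,0,0,0]]}}

```text
clock: 17.0
eef_pos: [0.5587, -0.026, 0.0417]
tcp_rot: [-3.138, 0.0, 2.767]
wrist_force: [-3.0, -7.5, 5.9]
gripper_width: 0.0003
grasp_force: 3.6
```

```bash
python3 - <<'E'
from h import *
a=np.radians(68.6);o=np.array([.5745,.0085]);M=np.array([[np.cos(a),np.sin(a)],[-np.sin(a),np.cos(a)]])
s=get_state();print(M@(s["eef_pos"][:2]-o)*1000,s["eef_pos"][2])
E
```

```text
[-37.88911518   2.11846381] 0.04170446164076977
```

It slid steadily at about 8 N. I back off, rise clear and look.

Request:
{"name": "jog_arm", "arguments": {"deltas": [[0,-10,0,0,0,0],[0,-25,0,0,0,0],[0,-25,-20,0,0,0],[0,-25,-70,0,0,0],[0,-25,-120,0,0,0],[0,-25,-170,0,0,0],[0,-25,-200,0,0,0],[0,-25,-200,0,0,0]]}}

```text
clock: 18.0
eef_pos: [0.5513, -0.0472, 0.2437]
tcp_rot: [3.14, 0.005, 2.768]
wrist_force: [0.1, -0.4, -0.1]
gripper_width: 0.0
grasp_force: 0.0
```

```bash
python3 - <<'E'
from h import *
s=get_state();print(s["clock"],s["eef_pos"],s["wrist_force"])
a=optics.snapshot("side")[130:290,260:400,::-1];b=optics.snapshot("scene")[150:310,240:380,::-1]
im=cv2.resize(np.hstack([a,b]),None,fx=2.85,fy=3.7,interpolation=2);cv2.imwrite("pics/l.png",im)
E
```

```text
18.0 [ 0.55125016 -0.04720696  0.24369892] [ 0.142211   -0.39622433 -0.14702343]
```

View pics/l.png

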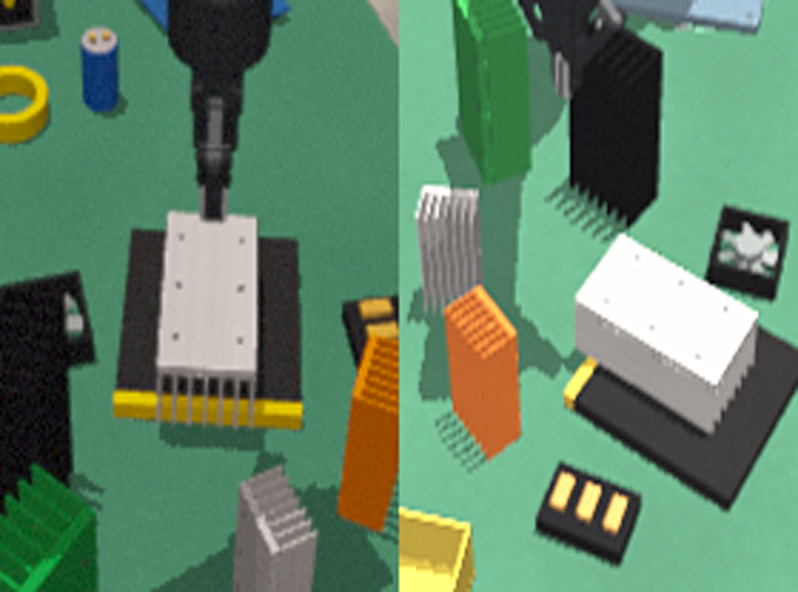

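The heat sink lies flat and square on the pad, with its foot end (fin ends at about (160–250, 422)) just past the yellow edge. The neighbours are unmoved and the hand is clear.

```bash
python3 -c "
from workcell import workorder
print(workorder.job_done())"
```

```text
the job is handed in; nothing more can be done
None
```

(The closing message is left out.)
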